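# Post a failed battery pack through the flap of the quarantine bin

### The arm

A 6-joint arm with a two-finger parallel gripper is mounted at the origin on the work surface. World frame = base frame: x ahead of the robot, y to its left, z up, the work surface at z = 0. Lengths are in m, angles in rad, forces in N, time in s.
With the tool pointing down it reaches from about 0.4 to 0.825 m from the base axis. Payload 7 kg.
Tool frame: the origin (TCP) lies at the centre of the arm's flange, where the gripper is bolted on; the fingertips stand 178 mm ahead of it and the grasp point (between the pads) lies ahead of it (tcp_to_grasp is the z of the grasp point in the tool frame, in m); z points along the fingers, x is the direction in which the jaws open and shut, and the axes are right-handed (so a half turn about z gives the same grasp; the last joint's range is limited). The gripper opens to 88 mm and grips with 3 to 60 N. Pads are 19 mm wide; open, the fingers measure 130 mm over their backs; the gripper's body (78 mm by 193 mm) begins 47 mm behind the grasp point.
Start: joints at [1.632, 0.359, 0.012, 0, -1.224, -0.288], TCP at [0.152, 0.658, 0.405] pointing down, gripper open.
Joint ranges: [-3.07, 3.07], [-1.43, 2.12], [-1.02, 1.25], [-3.03, 1.67], [-3.05, -0], [-3.03, 3.03]. Speed limits (rad/s): [2.39, 2.39, 3.01, 3.14, 3.14, 3.14].

### API

Orientations are given as [roll, pitch, yaw] about the fixed x, y, z axes, in that order (R = Rz(yaw) Ry(pitch) Rx(roll)).
In Python, from station import get_state, grab_frame, job_done, tcp_to_grasp gives the robot as it stands.
- The arm moves only by the tool drive_tool, never from a script. Its argument "moves" is a list of rows, each a list of 7 numbers: the shift along the tool's x, y, z in mm, then the turn, a rotation vector about the tool's x, y, z in degrees, then the closure, from -1 (fully open) to 1 (shut), so that 0 is half open. In form: [[dx, dy, dz, ax, ay, az, claw], ...]. A call has 1 to 12 rows; each row is the pose to reach, as a shift and turn from the pose commanded when the call began, along the tool's axes at that moment; what a row does not reach only later rows make up. A row lasts 1/8 s, in which the tool goes at most 62.5 mm and 10.7 degrees, less where a joint would pass 70% of its speed; a pose out of reach is approached as far as the arm can. A call with a gripper value outside its range is refused whole. The fingers move at their own pace and stop on an object; "grip_force" is the grip in N (left out, the last holds). Time passes only in rows, so rows that repeat a pose let the fingers close. It gives the time, the measured TCP pose, the force and the opening at its end, in the units of the state.
- get_state(): the state, without advancing time (a new reading comes with each control period).
- grab_frame(name): name is "scene" or "top" or "wrist"; returns a dict with "img" (420x560x3 uint8, red, green, blue), "range_z" (420x560 float32, m along the optical axis (not along the pixel's ray), 0 where there is no reading), "fovy" (degrees; the focal length in pixels is half the picture's height over the tangent of half this angle, whatever the lens; pixels are square), "cx", "cy" (the principal point, pixels), "k1" (the pictures are not rectified: a ray, as slopes to the right and down, at radius r is drawn at 1 + k1 r^2 times it, then the intrinsics apply), "rvec" (rotation vector, rad) and "tvec" (3), from world to camera coordinates, as OpenCV has them. Camera axes: x right, y down, z forward; pixel columns grow to the right and rows downward; lengths in m; the calibration is good to about 2 mm. A picture is of the moment at which its call begins.
- job_done(): hands the job in, once; it reports no verdict.
The state is a dict: "t": time; "q": joint angles; "qd": joint speeds; "joint_efforts": joint torques, N m; "eef_pos": TCP position; "ee_rot": TCP orientation; "force": force on the tool from outside, world axes, zero at the start; "moment": the same for the moment, N m; "width": finger opening in m.
Only numpy, scipy, OpenCV 4.12 (cv2) and the standard library are available. Lean on these libraries where they do the work, as an engineer would, in place of code of your own. Each camera call takes 0.05 s, during which the arm holds its last target. There are 200 camera calls.

### The job

Take the failed battery pack (red top band) out of the rack and post it, foot first, through the red sprung flap in the top of the yellow quarantine bin, pushing it right through so that it lies inside and the flap closes again behind it. Handle it gently: feel for the throat and never press or force the pack hard against the bin. Leave the two good packs in the rack and everything else on the bench where it is.

Things in the scene. Friction and masses are not known exactly. Their poses are not given: they have to be found in the camera images.
- bad_pack: The failed drone battery pack: black block with a RED band around its top 12 mm, 60 (x) x 28 (y) x 90 (z) mm, 160-250 g. Stands upright in one of the rack's three nests (which one varies). Origin: centre of its underside; z up to the banded end. The lowest 14 mm taper in the thickness (y) only, from 28 to a 12 mm wide flat foot; the 60 mm width is full down to the underside, with square ends.
- good_pack_a: Good pack: same shape and axes as bad_pack, but with a WHITE top band. Stays in the rack.
- good_pack_b: Second good pack with a WHITE top band, as good_pack_a. Stays in the rack.
- rack: Fixed grey plastic rack, 90 (x) x 230 (y) x 42 (z) mm, origin at the centre of its underside. Three nests in a row along its y, 75 mm apart, middle one at the centre; each 63 x 31 mm, floor 8 mm above the bench, so packs stand with their top 98 mm above the bench and 56 mm above the rack. Pack width (60 mm) lies along rack x.
- bin: Fixed yellow steel quarantine bin, 90 (x) x 170 (y) x 165 (z) mm, origin at the centre of its underside, z up. On its lid lies a dark steel throat frame, 72 (x) x 116 (y) x 8 (z) mm, with a square-edged throat 32 (x) x 64 (y) mm through it: 2 mm clearance all round for a pack whose 60 mm width lies along bin y.
- lid_mid (a point): Point on the bin's centre line level with the frame's top, 173 mm above the bin's underside. NOT the throat's centre: the frame is clamped up to 12 mm off this point towards bin +y or -y (differs every time, not measured; centred in x), so find the throat by sight and feel. A pack that misses lands on the frame top, pressed at its end on the side away from the throat.
- bin_floor (a point): Centre of the bin's inner floor, 25 mm above its underside. The pack is past the flap when its top is about 46 mm below the frame top; it then drops about 10 mm to this floor and stands or leans there. A steel chute plate hangs 118 mm down from the throat's +x edge and keeps the pack upright against the flap.
- flap (a joint): Angle (rad) of the red plastic flap, 34 x 61 mm, hinged along the throat's -x edge (bin frame), swinging down into the bin; 0 closed (level), about 1.5 pushed fully aside by a pack. A spring (0.05 N m closed, 0.13 N m open) closes it. Its top lies 12 mm below the frame top; a pack pushes it with about 4 to 10 N. Its edge grips a half-posted pack and usually holds it if let go; closed fingertips can follow through the throat.
- open_phone: Bystander: opened phone, 148 x 72 x 8 mm, lying at the far side. Leave alone.
- phone: Bystander: black phone, 148 x 72 x 8 mm, at the far side. Leave alone.
- dropper: Bystander: small clear dropper bottle, 42 mm diameter, 85 mm tall. Leave alone.
- driver_blue: Bystander: small screwdriver with a blue handle, 130 mm long, lying down. Leave alone.
- driver_gold: Bystander: small screwdriver with a brass handle, 130 mm long, lying down. Leave alone.
- solvent_jar: Bystander: glass jar, 72 mm diameter, 75 mm tall. Leave alone.

How it is judged:
By the outcome, as a careful person would: the job done as asked, in the order asked, and still so for the second after the job is handed in, with the robot touching nothing.
It also fails if it takes over 67 s, if anything falls off the work surface, if the arm or the gripper's body presses on something with over 40 N, if the wrist force passes 120 N, or if a joint passes its speed limit or range.

## Working session

There is one attempt and no reset: what is moved stays moved. The work goes in short steps, Python scripts to look and compute and a tool call to move; the robot and the scene stay as the last step left them, time stands still between calls to the robot, and variables do not carry over. Pictures are saved under pics/ and viewed, about 8 in all and at most 12, crops included, and the job is handed in when it is done.

Besides the shell and the picture viewer there is one more tool, called after ">>>" as name(argument=value, ...) on one line, values as JSON. drive_tool: Moves the arm, as the interface text tells. Its arguments: {"type":"object","properties":{"moves":{"type":"array"},"grip_force":{"type":"number"}},"required":["moves"]}

```bash
mkdir -p pics; ls
cat > h.py <<'E'
import numpy as np, cv2
from station import get_state, grab_frame, job_done, tcp_to_grasp
from scipy.spatial.transform import Rotation as Ro
def cam(f):
    F=210/np.tan(np.radians(f["fovy"])/2); R=cv2.Rodrigues(np.array(f["rvec"],float))[0]; return F,R,np.array(f["tvec"],float)
def rays(f,px):
    F,R,t=cam(f); p=(np.atleast_2d(px).astype(float)-[f["cx"],f["cy"]])/F; u=p.copy()
    for _ in range(20): u=p/(1+f["k1"]*(u**2).sum(1,keepdims=True))
    return -R.T@t, np.c_[u,np.ones(len(u))]@R   # origin, dirs (unit depth)
def onplane(f,px,z):
    o,d=rays(f,px); return o+d*((z-o[2])/d[:,2])[:,None]
def cloud(f):
    h,w=f["range_z"].shape; v,u=np.mgrid[:h,:w]; o,d=rays(f,np.c_[u.ravel(),v.ravel()])
    P=o+d*f["range_z"].ravel()[:,None]; P[f["range_z"].ravel()==0]=np.nan; return P.reshape(h,w,3)
def proj(f,P):
    F,R,t=cam(f); c=np.atleast_2d(P)@R.T+t; u=c[:,:2]/c[:,2:]; u=u*(1+f["k1"]*(u**2).sum(1,keepdims=True)); return u*F+[f["cx"],f["cy"]]
def save(f,name): cv2.imwrite("pics/"+name,f["img"][:,:,::-1])
E
python3 - <<'E'
from h import *
s=get_state(); print(s, tcp_to_grasp)
a=grab_frame("scene");b=grab_frame("top")
for f in(a,b): print({k:f[k] for k in f if k not in("img","range_z")})
im=np.hstack([a["img"],b["img"]]); save(a,"s0.png");save(b,"t0.png")
np.savez("f0.npz",a=a,b=b)
for n,f in(("scene",a),("top",b)):
    P=cloud(f); hsv=cv2.cvtColor(f["img"],cv2.COLOR_RGB2HSV)
    for c,m in(("red",((hsv[...,0]<8)|(hsv[...,0]>172))&(hsv[...,1]>130)&(hsv[...,2]>70)),("yel",(hsv[...,0]>18)&(hsv[...,0]<35)&(hsv[...,1]>120)&(hsv[...,2]>80))):
        k,l,st,ce=cv2.connectedComponentsWithStats(m.astype(np.uint8))
        for i in range(1,k):
            if st[i,4]>60: print(n,c,st[i],ce[i].round(),np.nanmedian(P[l==i],0).round(4))
E
```

```text
pics
{'t': 0.0, 'q': array([ 1.63210301e+00,  3.59384939e-01,  1.10482782e-02, -3.04748319e-04,
       -1.22407403e+00, -2.88082321e-01]), 'qd': array([ 7.29419052e-05,  4.17497020e-04, -3.86803663e-04,  2.66293713e-04,
        1.32663405e-03,  8.33309616e-04]), 'joint_efforts': array([ 2.09980186e-03, -5.82730114e+01,  2.93043441e+01,  6.99674428e+00,
        6.85954874e-03, -1.50661845e-04]), 'eef_pos': array([0.15174212, 0.65752837, 0.40372727]), 'ee_rot': array([-3.14140863e+00, -1.62923912e-03, -1.79767591e+00]), 'force': array([-0.82938161, -0.49659393, -0.20065716]), 'moment': array([-0.03942913,  0.01722791,  0.04688241]), 'width': 0.08736762686970488} 0.1593
{'fovy': 50.93691671490068, 'cx': 280.72965456570233, 'cy': 204.91520144414943, 'k1': 0.019216001148284444, 'rvec': array([ 0.84550453,  2.53871259, -1.06260446]), 'tvec': array([ 0.51751215, -0.1574713 ,  1.25303799])}
{'fovy': 43.69814872304431, 'cx': 284.03513104508005, 'cy': 213.9380842136485, 'k1': 0.008235032079452058, 'rvec': array([ 2.13675015, -2.14633903,  0.11641696]), 'tvec': array([3.33001234e-04, 6.40561632e-01, 1.10726458e+00])}
scene red [244 134  24  17 235] [256. 142.] [ 0.5298 -0.2624  0.0974]
scene red [398 228  32  26 299] [413. 241.] [0.5202 0.2173 0.1611]
scene yel [ 362  207  108   95 3011] [415. 262.] [0.5652 0.2681 0.1627]
scene yel [ 356  245  103   83 2375] [400. 291.] [0.5704 0.2508 0.0786]
scene yel [354 272  92  66 576] [392. 308.] [0.5706 0.246  0.0173]
top red [406 252  17  30 392] [414. 267.] [ 0.5222 -0.2692  0.0982]
top red [154 258  31  18 508] [169. 266.] [0.5235 0.2188 0.1616]
top yel [ 122  242   90   49 1640] [164. 266.] [0.5225 0.2385 0.1655]
```

Run:
```python
from h import *
z=np.load("f0.npz",allow_pickle=True); a=z["a"].item(); b=z["b"].item()
cv2.imwrite("pics/t0c.png",cv2.resize(b["img"][150:390,90:490][:,:,::-1],(800,480)))
P=cloud(b); hsv=cv2.cvtColor(b["img"],cv2.COLOR_RGB2HSV)
m=((hsv[...,0]<8)|(hsv[...,0]>172))&(hsv[...,1]>130)&(hsv[...,2]>70)
def rect(mask,z,n):
    c=max(cv2.findContours(mask.astype(np.uint8),0,1)[0],key=cv2.contourArea)[:,0]
    W=onplane(b,c,z)[:,:2]; r=cv2.minAreaRect((W*1000).astype(np.float32)); print(n,r)
U=np.arange(560)[None,:]+0*m
rect(m&(U>350),.098,"bad"); rect(m&(U<350),.161,"flap")
Z=P[...,2]
rect((Z>.155)&(U<260)&(np.abs(P[...,1]-.23)<.2)&(Z<.19),.167,"bin top")
rect((Z>.169)&(U<260)&(np.abs(P[...,1]-.23)<.2)&(Z<.19),.173,"frame")
for y in(-.34,-.3): pass
rect((Z>.032)&(Z<.05)&(P[...,1]<-.05)&(P[...,0]<.62)&(P[...,0]>.4),.042,"rack")
rect((Z>.085)&(Z<.11)&(P[...,1]<-.1)&(P[...,0]<.62)&(P[...,0]>.4),.098,"pack hi")
```

```text
bad ((522.8442993164062, -269.3974304199219), (58.6418342590332, 28.017189025878906), 5.286299705505371)
flap ((523.5233154296875, 218.98489379882812), (59.29669952392578, 32.73086929321289), 87.09654998779297)
bin top ((523.7672729492188, 222.67245483398438), (173.49935913085938, 91.51473236083984), 87.40228271484375)
frame ((523.6927490234375, 218.4626007080078), (122.33123016357422, 73.79116821289062), 86.62158203125)
rack ((516.9759521484375, -196.06080627441406), (89.9317855834961, 230.38075256347656), 5.354335784912109)
pack hi ((523.8052978515625, -269.19732666015625), (59.82814407348633, 31.229700088500977), 5.274508476257324)
```

View pics/s0.png

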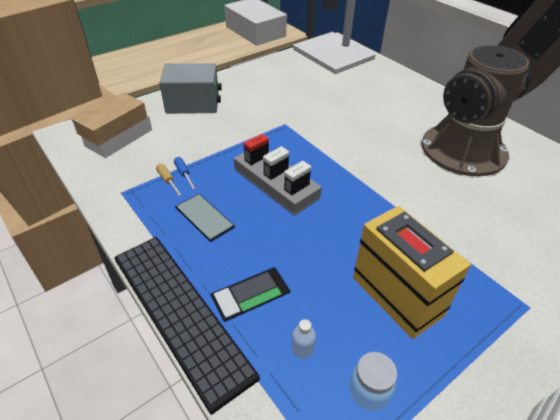

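View pics/t0c.png

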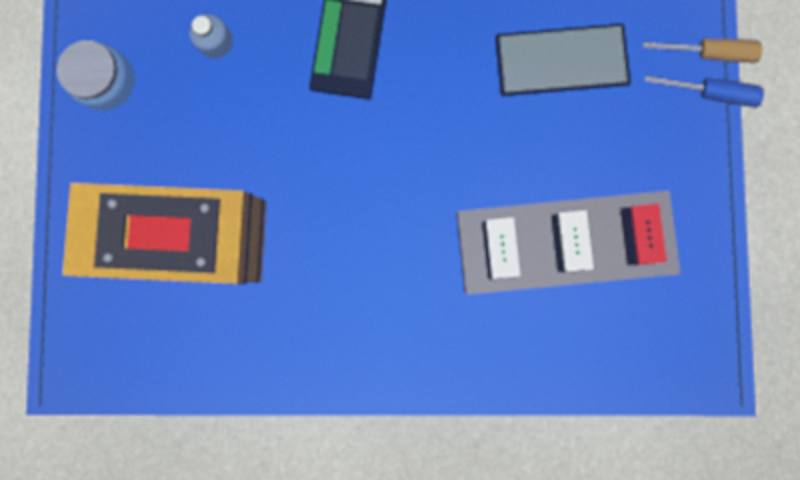

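```bash
cat >> h.py <<'E'
def go(x,y,z,yawdeg):
    s=get_state(); R=Ro.from_euler("xyz",s["ee_rot"]); T=Ro.from_euler("xyz",[np.pi,0,np.radians(yawdeg)])
    print("shift mm",(R.inv().apply(np.array([x,y,z])-s["eef_pos"])*1000).round(1),"turn deg",np.degrees((R.inv()*T).as_rotvec()).round(2),"t",s["t"],"F",s["force"].round(1),"w",s["width"])
E
python3 -c "
from h import *
go(.5235,.2185,.44,-92.7)"
```

```text
shift mm [ 344.2 -461.   -35.6] turn deg [  0.    -0.08 -10.3 ] t 0.1 F [ 0.4 -0.9  1.1] w 0.08782378769052868
```

>>> drive_tool(moves=[[38, -51, -35, 0, 0, -2, -1], [76, -102, -35, 0, 0, -4, -1], [115, -154, -35, 0, 0, -6, -1], [153, -205, -35, 0, 0, -8, -1], [191, -256, -35, 0, 0, -10, -1], [230, -307, -35, 0, 0, -10.3, -1], [268, -359, -35, 0, 0, -10.3, -1], [306, -410, -35, 0, 0, -10.3, -1], [344, -461, -35.5, 0, 0, -10.3, -1], [344, -461, -35.5, 0, 0, -10.3, -1], [344, -461, -35.5, 0, 0, -10.3, -1], [344, -461, -35.5, 0, 0, -10.3, -1]])

```text
t: 1.6
eef_pos: [0.5233, 0.2191, 0.4399]
ee_rot: [3.141, -0.0, -1.618]
force: [0.1, 0.2, 0.2]
width: 0.0879
```

Run:
```python
from h import *
go(.5235,.2185,.44,-92.7)
f=grab_frame("wrist"); save(f,"w1.png"); np.savez("w1.npz",f=f); go(.523,-.2695,.38,-174.7)
F,R,t=cam(f); print("cam",-R.T@t,R[2],F)
```

```text
shift mm [ 0.6 -0.2 -0.1] turn deg [ 0.03 -0.01  0.  ] t 1.6 F [0.1 0.2 0.2] w 0.08788028717834491
shift mm [488.4 -22.5  60. ] turn deg [ 1.000e-02 -2.000e-02  8.204e+01] t 1.65 F [-0.3  0.6  0.2] w 0.0877021908023547
cam [0.59350334 0.21669143 0.41918304] [-0.26035525  0.01322094 -0.96542237] 328.505797759653
```

View pics/w1.png

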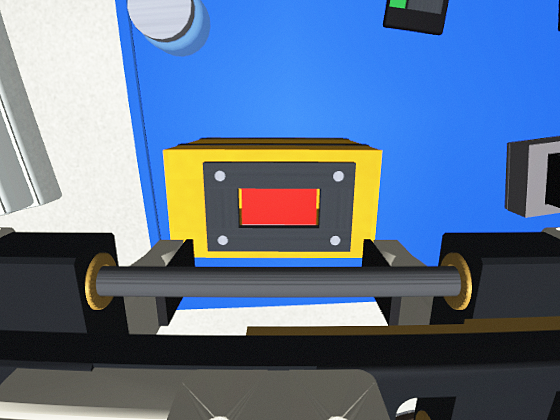

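Run:
```python
from h import *
f=np.load("w1.npz",allow_pickle=True)["f"].item(); hsv=cv2.cvtColor(f["img"],cv2.COLOR_RGB2HSV)
roi=np.zeros(hsv.shape[:2],bool); roi[145:258,160:385]=1
col=(hsv[...,1]>150)&(hsv[...,2]>120)
m=roi&col; thr=m.copy(); thr[:175]=0;thr[240:]=0;thr[:,:228]=0;thr[:,330:]=0
def rect(mask,z,n):
    c=max(cv2.findContours(mask.astype(np.uint8),0,1)[0],key=cv2.contourArea)[:,0]
    r=cv2.minAreaRect((onplane(f,c,z)[:,:2]*1e3).astype(np.float32)); print(n,cv2.boundingRect(c),r); return r
rect(thr,.165,"throat")
dark=roi&~col; dark[:160]=0
k,l,st,_=cv2.connectedComponentsWithStats(dark.astype(np.uint8)); fr=l==1+np.argmax(st[1:,4])
rect(fr,.173,"frame")
rect(roi&(hsv[...,0]>15)&(hsv[...,0]<35)&col,.165,"lid")
# edge-by-edge of throat
for name,px in (("L",[[238,200],[238,220]]),("R",[[320,200],[320,220]])): print(name,onplane(f,px,.165).round(4).tolist())
```

```text
throat (239, 188, 81, 37) ((524.3858642578125, 219.43084716796875), (64.12842559814453, 29.938875198364258), 87.25377655029297)
frame (203, 162, 153, 90) ((525.1710205078125, 219.5948486328125), (115.4592514038086, 72.00281524658203), 87.1971206665039)
lid (163, 149, 219, 109) ((525.4002075195312, 224.81680297851562), (169.29190063476562, 89.9638671875), 87.23097229003906)
L [[0.5311, 0.2518, 0.165], [0.5144, 0.2531, 0.165]]
R [[0.528, 0.1864, 0.165], [0.5113, 0.1866, 0.165]]
```

>>> drive_tool(moves=[[45, -2, 0, 0, 0, 8, -1], [95, -5, 5, 0, 0, 16, -1], [145, -8, 15, 0, 0, 25, -1], [195, -10, 25, 0, 0, 34, -1], [245, -12, 35, 0, 0, 43, -1], [295, -14, 45, 0, 0, 52, -1], [345, -16, 55, 0, 0, 61, -1], [395, -18, 60, 0, 0, 70, -1], [445, -20, 60, 0, 0, 78, -1], [488.4, -22.5, 60, 0, 0, 82, -1], [488.4, -22.5, 60, 0, 0, 82, -1], [488.4, -22.5, 60, 0, 0, 82, -1]])

```text
t: 3.15
eef_pos: [0.5233, -0.2692, 0.38]
ee_rot: [3.141, -0.0, -3.048]
force: [-0.8, 0.0, -0.5]
width: 0.0877
```

Run:
```python
from h import *
f=grab_frame("wrist"); save(f,"w2.png"); np.savez("w2.npz",f=f)
hsv=cv2.cvtColor(f["img"],cv2.COLOR_RGB2HSV)
m=((hsv[...,0]<8)|(hsv[...,0]>172))&(hsv[...,1]>130)&(hsv[...,2]>70)
k,l,st,_=cv2.connectedComponentsWithStats(m.astype(np.uint8)); mm=(l==1+np.argmax(st[1:,4])).astype(np.uint8)
c=max(cv2.findContours(mm,0,1)[0],key=cv2.contourArea)[:,0]; print(cv2.boundingRect(c))
r=cv2.minAreaRect((onplane(f,c,.098)[:,:2]*1e3).astype(np.float32)); print(r)
go(.523,-.2695,.27,-174.7)
```

```text
(241, 184, 73, 36)
((524.6641235351562, -270.6722717285156), (59.652217864990234, 29.721525192260742), 5.351644039154053)
shift mm [  0.4  -0.6 110.2] turn deg [0.01 0.   0.11] t 3.2 F [-0.2 -0.4 -0.5] w 0.08756512881027834
```

View pics/w2.png

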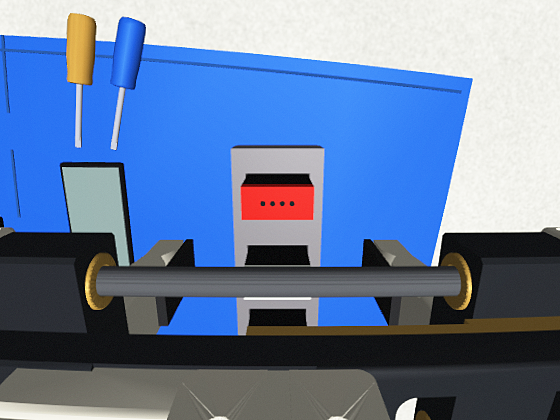

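>>> drive_tool(moves=[[-0.5, -1.4, 30, 0, 0, 0, -1], [-0.5, -1.4, 60, 0, 0, 0, -1], [-0.5, -1.4, 90, 0, 0, 0, -1], [-0.5, -1.4, 115, 0, 0, 0, -1], [-0.5, -1.4, 129, 0, 0, 0, -1], [-0.5, -1.4, 129, 0, 0, 0, -1], [-0.5, -1.4, 129, 0, 0, 0, 1], [-0.5, -1.4, 129, 0, 0, 0, 1], [-0.5, -1.4, 129, 0, 0, 0, 1], [-0.5, -1.4, 129, 0, 0, 0, 1], [-0.5, -1.4, 129, 0, 0, 0, 1], [-0.5, -1.4, 129, 0, 0, 0, 1]], grip_force=35)

```text
t: 4.7
eef_pos: [0.524, -0.2715, 0.2517]
ee_rot: [-3.141, 0.001, -3.049]
force: [-0.2, 0.3, 6.3]
width: 0.0598
```

>>> drive_tool(moves=[[0, 0, -8, 0, 0, 0, 1], [0, 0, -20, 0, 0, 0, 1], [0, 0, -35, 0, 0, 0, 1], [0, 0, -50, 0, 0, 0, 1], [0, 0, -80, 0, 0, 0, 1], [0, 0, -115, 0, 0, 0, 1], [0, 0, -155, 0, 0, 0, 1], [0, 0, -195, 0, 0, 0, 1], [0, 0, -208, 0, 0, 0, 1], [0, 0, -208, 0, 0, 0, 1], [0, 0, -208, 0, 0, 0, 1]])

```text
t: 6.08
eef_pos: [0.5234, -0.2712, 0.4576]
ee_rot: [3.14, -0.002, -3.049]
force: [-0.7, -0.1, -1.7]
width: 0.06
```

Run:
```python
from h import *
go(.5252,.2195,.46,-92.8)
f=grab_frame("scene"); save(f,"s2.png"); s=get_state(); print(s["force"],s["moment"],s["eef_pos"])
```

```text
shift mm [-47.1 488.5  -1.9] turn deg [ 1.500e-01 -5.000e-02 -8.191e+01] t 6.075 F [-0.7 -0.1 -1.7] w 0.059999397032850364
[-1.10992    -0.28591373 -2.67069379] [ 0.17308698 -0.05223286  0.01126431] [ 0.52348726 -0.27129003  0.45744093]
```

View pics/s2.png

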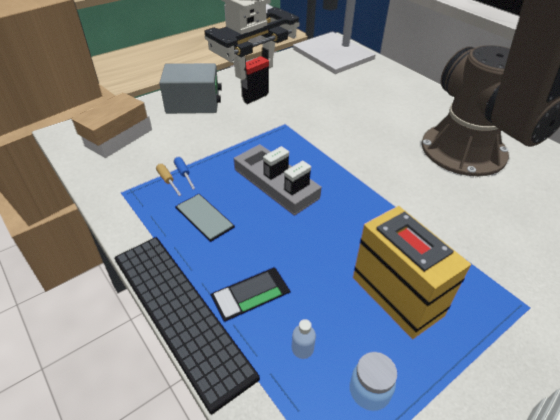

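>>> drive_tool(moves=[[-4, 42, -2, 0, 0, -8, 1], [-9, 87, -2, 0, 0, -15, 1], [-13, 132, -2, 0, 0, -23, 1], [-17, 177, -2, 0, 0, -31, 1], [-22, 222, -2, 0, 0, -39, 1], [-26, 267, -2, 0, 0, -47, 1], [-30, 312, -2, 0, 0, -55, 1], [-35, 357, -2, 0, 0, -63, 1], [-39, 402, -2, 0, 0, -71, 1], [-43, 446, -2, 0, 0, -77, 1], [-47, 488.5, -2, 0.1, 0, -81.9, 1], [-47, 488.5, -2, 0.1, 0, -81.9, 1]])

```text
t: 7.62
eef_pos: [0.5253, 0.2219, 0.4592]
ee_rot: [3.141, -0.003, -1.616]
force: [-0.1, -0.1, -2.2]
width: 0.0599
```

>>> drive_tool(moves=[[0, 0, 0, 0, 0, 0, 1], [0, 0, 0, 0, 0, 0, 1], [0, 0, 0, 0, 0, 0, 1]])

```text
t: 8.0
eef_pos: [0.5255, 0.2185, 0.4612]
ee_rot: [-3.14, -0.001, -1.621]
force: [0.0, -0.0, -2.9]
width: 0.0595
```

Run:
```python
from h import *
go(.5252,.2195,.43,-92.8)
f=grab_frame("wrist"); save(f,"w3.png"); np.savez("w3.npz",f=f); s=get_state(); print(s["force"],s["moment"])
```

```text
shift mm [-1.1  0.4 31.2] turn deg [-0.07 -0.06 -0.07] t 8.0 F [ 0.  -0.  -2.9] w 0.059474807838153725
[ 0.63277964  0.67499569 -1.21499605] [-0.014166   -0.03220411 -0.09638708]
```

View pics/w3.png

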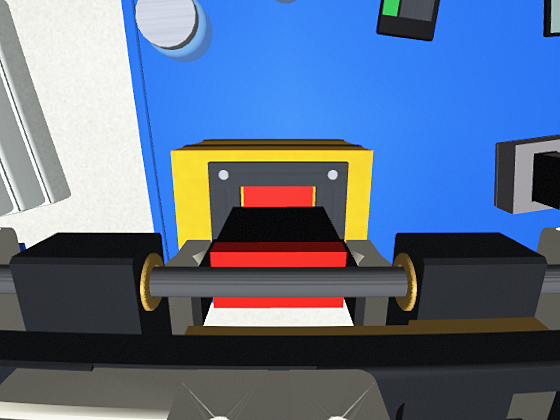

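Run:
```python
from h import *
f=np.load("w3.npz",allow_pickle=True)["f"].item(); s=get_state()
g=cv2.cvtColor(f["img"],cv2.COLOR_RGB2GRAY).astype(int); hsv=cv2.cvtColor(f["img"],cv2.COLOR_RGB2HSV)
for v in(190,196,202): 
    r=(hsv[v,228:330,1]>150)&(hsv[v,228:330,2]>120); i=np.where(r)[0]+228; print(v,i[0],i[-1],onplane(f,[[i[0]-.5,v],[i[-1]+.5,v]],.165).round(4).tolist())
for v in(206,208,212,220,230,238): 
    i=np.where(g[v,205:350]<18)[0]+205; print(v,i[0],i[-1])
R=Ro.from_euler("xyz",s["ee_rot"]).as_matrix(); p=s["eef_pos"]
for zz in(.2437,.2297,.1657,.1537):
  for y in(14,-14): print(zz,y,[proj(f,p+R@[x,y/1e3,zz])[0].round(1).tolist() for x in(-.03,.03)])
cv2.imwrite("pics/w3c.png",cv2.resize(f["img"][150:290,170:390][:,:,::-1],None,fx=3.5,fy=3.5,interpolation=2))
```

```text
190 241 315 [[0.5374, 0.251, 0.165], [0.5341, 0.1867, 0.165]]
196 241 315 [[0.5321, 0.2514, 0.165], [0.5288, 0.1868, 0.165]]
202 241 314 [[0.5268, 0.2518, 0.165], [0.5235, 0.1878, 0.165]]Traceback (most recent call last):
  File "<stdin>", line 7, in <module>
IndexError: index 0 is out of bounds for axis 0 with size 0
```

Run:
```python
from h import *
f=np.load("w3.npz",allow_pickle=True)["f"].item(); s=get_state()
g=f["img"].max(2).astype(int)
for v in(204,208,212,216,222,230): print(v,"L",g[v,205:240:1].tolist() if v in(212,230) else "", "R",g[v,318:350].tolist() if v in(212,230) else "")
R=Ro.from_euler("xyz",s["ee_rot"]).as_matrix(); p=s["eef_pos"]
for zz in(.2437,.2297,.1657,.1537):
  for y in(14,6,-14): print(zz,y,[proj(f,p+R@[x,y/1e3,zz])[0].round(1).tolist() for x in(-.03,.03)])
cv2.imwrite("pics/w3c.png",cv2.resize(f["img"][150:290,170:390][:,:,::-1],None,fx=3.5,fy=3.5,interpolation=2))
```

```text
204 L  R 
208 L  R 
212 L [248, 248, 248, 252, 251, 148, 91, 91, 88, 91, 83, 88, 88, 88, 82, 88, 87, 89, 88, 88, 85, 87, 86, 92, 77, 34, 1, 10, 10, 8, 13, 10, 14, 8, 9] R [8, 9, 12, 12, 6, 4, 6, 9, 75, 98, 89, 87, 86, 85, 85, 84, 93, 91, 89, 86, 86, 85, 90, 89, 91, 87, 87, 88, 255, 255, 249, 249]
216 L  R 
222 L  R 
230 L [248, 249, 248, 249, 254, 254, 151, 92, 90, 90, 88, 90, 88, 89, 96, 78, 31, 7, 12, 12, 12, 16, 11, 11, 11, 10, 15, 13, 11, 7, 11, 8, 3, 9, 7] R [11, 10, 10, 9, 12, 13, 16, 7, 15, 10, 9, 3, 14, 12, 7, 8, 2, 37, 80, 90, 86, 87, 85, 87, 84, 85, 92, 255, 255, 248, 248, 248]
0.2437 14 [[237.9, 237.8], [320.9, 237.8]]
0.2437 6 [[237.6, 227.3], [321.3, 227.3]]
0.2437 -14 [[236.6, 200.3], [322.3, 200.3]]
0.2297 14 [[235.5, 245.1], [323.5, 245.1]]
0.2297 6 [[235.1, 234.1], [323.9, 234.0]]
0.2297 -14 [[234.0, 205.5], [325.0, 205.4]]
0.1657 14 [[219.4, 293.6], [340.5, 293.5]]
0.1657 6 [[218.6, 279.0], [341.4, 279.0]]
0.1657 -14 [[216.4, 240.7], [343.6, 240.7]]
0.1537 14 [[215.0, 307.0], [345.2, 307.0]]
0.1537 6 [[214.0, 291.5], [346.2, 291.5]]
0.1537 -14 [[211.5, 250.7], [348.9, 250.6]]
```

View pics/w3c.png

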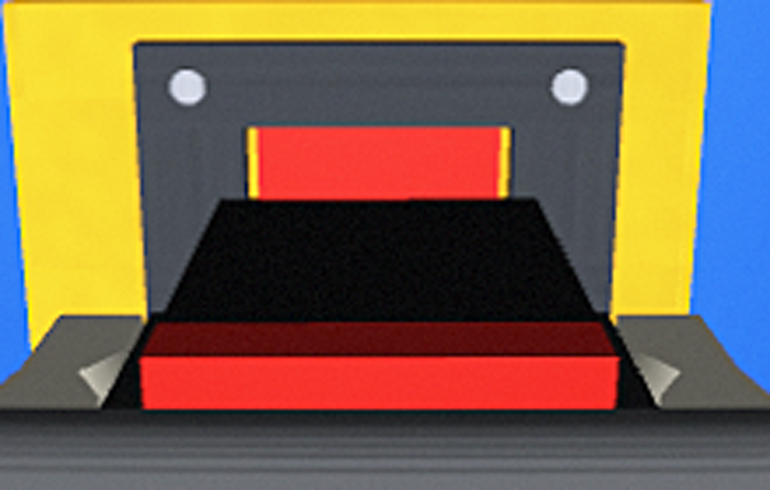

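>>> drive_tool(moves=[[0, 0, 12, 0, 0, 0, 1], [0, 0, 24, 0, 0, 0, 1], [0, 0, 34, 0, 0, 0, 1], [0, 0, 38, 0, 0, 0, 1], [0, 0, 40, 0, 0, 0, 1], [0, 0, 40, 0, 0, 0, 1], [0, 0, 40, 0, 0, 0, 1]])

```text
t: 8.93
eef_pos: [0.5255, 0.2193, 0.4215]
ee_rot: [-3.14, -0.001, -1.62]
force: [0.2, 0.4, -1.8]
width: 0.0596
```

>>> drive_tool(moves=[[0, 0, 1, 0, 0, 0, 1], [0, 0, 2, 0, 0, 0, 1], [0, 0, 3, 0, 0, 0, 1], [0, 0, 4, 0, 0, 0, 1], [0, 0, 4, 0, 0, 0, 1]])

```text
t: 9.55
eef_pos: [0.5254, 0.2193, 0.417]
ee_rot: [-3.141, -0.001, -1.62]
force: [-0.0, 0.5, -2.6]
width: 0.0598
```

>>> drive_tool(moves=[[0, 0, 1, 0, 0, 0, 1], [0, 0, 2, 0, 0, 0, 1], [0, 0, 3, 0, 0, 0, 1], [0, 0, 3, 0, 0, 0, 1]])

```text
t: 10.05
eef_pos: [0.5255, 0.2193, 0.414]
ee_rot: [-3.141, -0.001, -1.62]
force: [0.4, -0.3, -2.3]
width: 0.0596
```

>>> drive_tool(moves=[[0.4, 0, 1, 0, 0, 0, 1], [0.4, 0, 2, 0, 0, 0, 1], [0.4, 0, 3, 0, 0, 0, 1], [0.4, 0, 4, 0, 0, 0, 1], [0.4, 0, 4, 0, 0, 0, 1]])

```text
t: 10.68
eef_pos: [0.5254, 0.2189, 0.41]
ee_rot: [-3.141, -0.001, -1.62]
force: [-0.6, -0.1, -1.6]
width: 0.0591
```

>>> drive_tool(moves=[[0, 0, 1, 0, 0, 0, 1], [0, 0, 2, 0, 0, 0, 1], [0, 0, 3, 0, 0, 0, 1], [0, 0, 4, 0, 0, 0, 1], [0, 0, 4, 0, 0, 0, 1]])

```text
t: 11.3
eef_pos: [0.5254, 0.2189, 0.406]
ee_rot: [-3.141, -0.001, -1.62]
force: [0.7, 0.3, -1.5]
width: 0.0598
```

>>> drive_tool(moves=[[0, 0, 1, 0, 0, 0, 1], [0, 0, 2, 0, 0, 0, 1], [0, 0, 3, 0, 0, 0, 1], [0, 0, 4, 0, 0, 0, 1], [0, 0, 4, 0, 0, 0, 1]])

```text
t: 11.92
eef_pos: [0.5255, 0.2189, 0.4024]
ee_rot: [-3.14, -0.001, -1.619]
force: [-1.6, -0.4, 2.4]
width: 0.0597
```

>>> drive_tool(moves=[[0, 0, 1.5, 0, 0, 0, 1], [0, 0, 3, 0, 0, 0, 1], [0, 0, 4.5, 0, 0, 0, 1], [0, 0, 6, 0, 0, 0, 1], [0, 0, 6, 0, 0, 0, 1]])

```text
t: 12.55
eef_pos: [0.5257, 0.219, 0.3962]
ee_rot: [-3.14, -0.001, -1.62]
force: [-0.0, 0.6, 4.2]
width: 0.06
```

>>> drive_tool(moves=[[0, 0, 1.5, 0, 0, 0, 1], [0, 0, 3, 0, 0, 0, 1], [0, 0, 4.5, 0, 0, 0, 1], [0, 0, 6, 0, 0, 0, 1], [0, 0, 6, 0, 0, 0, 1]])

```text
t: 13.18
eef_pos: [0.5256, 0.2189, 0.39]
ee_rot: [-3.14, -0.001, -1.62]
force: [2.9, -0.2, 3.2]
width: 0.0597
```

```bash
python3 -c "
from h import *
s=get_state(); print(s['force'],s['moment'],s['eef_pos'],s['t'])"
```

```text
[ 2.94396359 -0.15791918  3.1798082 ] [ 0.02453172 -1.22077537  0.02135879] [0.52557016 0.21887835 0.38996435] 13.175
```

>>> drive_tool(moves=[[0, 0, 2, 0, 0, 0, 1], [0, 0, 4, 0, 0, 0, 1], [0, 0, 6, 0, 0, 0, 1], [0, 0, 8, 0, 0, 0, 1], [0, 0, 10, 0, 0, 0, 1], [0, 0, 10, 0, 0, 0, 1]])

```text
t: 13.92
eef_pos: [0.5262, 0.219, 0.381]
ee_rot: [-3.138, -0.0, -1.619]
force: [5.2, -1.2, 5.9]
width: 0.0595
```

>>> drive_tool(moves=[[0, 0, 2, 0, 0, 0, 1], [0, 0, 4, 0, 0, 0, 1], [0, 0, 6, 0, 0, 0, 1], [0, 0, 8, 0, 0, 0, 1], [0, 0, 10, 0, 0, 0, 1], [0, 0, 10, 0, 0, 0, 1]])

```text
t: 14.68
eef_pos: [0.5258, 0.219, 0.3701]
ee_rot: [-3.14, -0.001, -1.62]
force: [4.9, 0.5, 1.8]
width: 0.0596
```

>>> drive_tool(moves=[[0, 0, 2, 0, 0, 0, 1], [0, 0, 4, 0, 0, 0, 1], [0, 0, 6, 0, 0, 0, 1], [0, 0, 8, 0, 0, 0, 1], [0, 0, 10, 0, 0, 0, 1], [0, 0, 12, 0, 0, 0, 1], [0, 0, 12, 0, 0, 0, 1]])

```text
t: 15.55
eef_pos: [0.5253, 0.2187, 0.3576]
ee_rot: [-3.141, -0.001, -1.62]
force: [4.1, -0.2, -2.5]
width: 0.0599
```

>>> drive_tool(moves=[[0, 0, 0, 0, 0, 0, -0.6], [0, 0, 0, 0, 0, 0, -0.6], [0, 0, 0, 0, 0, 0, -0.6], [0, 0, -12, 0, 0, 0, -0.6], [0, 0, -30, 0, 0, 0, -0.6], [0, 0, -48, 0, 0, 0, -0.6], [0, 0, -48, 0, 0, 0, -0.6]])

```text
t: 16.42
eef_pos: [0.5258, 0.219, 0.4084]
ee_rot: [-3.138, 0.001, -1.619]
force: [0.2, -0.1, -0.1]
width: 0.0702
```

Run:
```python
from h import *
s=get_state(); print(s["force"],s["moment"],s["width"])
f=grab_frame("wrist"); save(f,"w4.png")
hsv=cv2.cvtColor(f["img"],cv2.COLOR_RGB2HSV)
m=(((hsv[...,0]<8)|(hsv[...,0]>172))&(hsv[...,1]>130)&(hsv[...,2]>70))
c=max(cv2.findContours(m.astype(np.uint8),0,1)[0],key=cv2.contourArea)[:,0]; print(cv2.boundingRect(c), np.nanmedian(cloud(f)[m],0))
g=grab_frame("scene"); P=cloud(g); hsv=cv2.cvtColor(g["img"],cv2.COLOR_RGB2HSV)
m=(((hsv[...,0]<8)|(hsv[...,0]>172))&(hsv[...,1]>130)&(hsv[...,2]>70)); print("scene red",m.sum(),P[m][:,2].max(), np.nanmean(P[m],0))
cv2.imwrite("pics/c4.png",np.hstack([cv2.resize(g["img"][150:340,330:500][:,:,::-1],None,fx=2.2,fy=2.2),cv2.resize(f["img"][:,:,::-1],(420,418))[:418]]))
```

```text
[ 0.20793237 -0.1427604  -0.1365103 ] [0.02057078 0.02574429 0.00984006] 0.07020472076544658
(229, 215, 102, 49) [0.52649869 0.21978322 0.20304827]
scene red 576 nan [0.52926723 0.22112764 0.20216854]
```

View pics/c4.png

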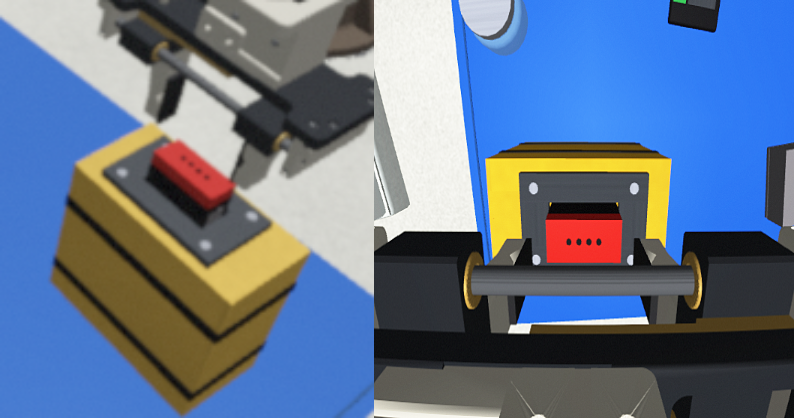

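>>> drive_tool(moves=[[0, 0, 0, 0, 0, 0, 1], [0, 0, 0, 0, 0, 0, 1], [0, 0, 0, 0, 0, 0, 1], [0, 0, 0, 0, 0, 0, 1], [0, 0, 5, 0, 0, 0, 1], [0, 0, 10, 0, 0, 0, 1], [0, 0, 15, 0, 0, 0, 1], [0, 0, 17, 0, 0, 0, 1], [0, 0, 19, 0, 0, 0, 1], [0, 0, 20, 0, 0, 0, 1]], grip_force=10)

```text
t: 17.77
eef_pos: [0.5255, 0.2189, 0.3861]
ee_rot: [-3.14, -0.001, -1.62]
force: [-0.0, -1.0, -0.4]
width: 0.0008
```

>>> drive_tool(moves=[[0, 0, 1, 0, 0, 0, 1], [0, 0, 3, 0, 0, 0, 1], [0, 0, 5, 0, 0, 0, 1], [0, 0, 7, 0, 0, 0, 1], [0, 0, 9, 0, 0, 0, 1], [0, 0, 10, 0, 0, 0, 1]])

```text
t: 18.52
eef_pos: [0.5255, 0.2188, 0.3761]
ee_rot: [-3.14, -0.001, -1.62]
force: [0.8, 0.1, 3.1]
width: 0.0007
```

>>> drive_tool(moves=[[0, 0, 2, 0, 0, 0, 1], [0, 0, 4, 0, 0, 0, 1], [0, 0, 6, 0, 0, 0, 1], [0, 0, 8, 0, 0, 0, 1], [0, 0, 10, 0, 0, 0, 1], [0, 0, 10, 0, 0, 0, 1]])

```text
t: 19.27
eef_pos: [0.5253, 0.2188, 0.3658]
ee_rot: [-3.141, -0.001, -1.62]
force: [-0.7, -0.3, 0.6]
width: 0.0011
```

>>> drive_tool(moves=[[0, 0, 2, 0, 0, 0, 1], [0, 0, 4, 0, 0, 0, 1], [0, 0, 6, 0, 0, 0, 1], [0, 0, 8, 0, 0, 0, 1], [0, 0, 10, 0, 0, 0, 1], [0, 0, 10, 0, 0, 0, 1]])

```text
t: 20.02
eef_pos: [0.5255, 0.2188, 0.3558]
ee_rot: [-3.141, -0.001, -1.62]
force: [0.3, 0.2, 0.1]
width: 0.0005
```

>>> drive_tool(moves=[[0, 0, 2, 0, 0, 0, 1], [0, 0, 4, 0, 0, 0, 1], [0, 0, 6, 0, 0, 0, 1], [0, 0, 8, 0, 0, 0, 1], [0, 0, 10, 0, 0, 0, 1], [0, 0, 10, 0, 0, 0, 1]])

```text
t: 20.78
eef_pos: [0.5256, 0.2188, 0.3458]
ee_rot: [-3.141, -0.001, -1.62]
force: [-0.3, 0.5, -0.2]
width: 0.0003
```

>>> drive_tool(moves=[[0, 0, 2, 0, 0, 0, 1], [0, 0, 4, 0, 0, 0, 1], [0, 0, 6, 0, 0, 0, 1], [0, 0, 8, 0, 0, 0, 1], [0, 0, 10, 0, 0, 0, 1], [0, 0, 10, 0, 0, 0, 1]])

```text
t: 21.52
eef_pos: [0.5255, 0.2188, 0.3358]
ee_rot: [-3.141, -0.001, -1.62]
force: [0.7, 0.3, -0.2]
width: 0.0003
```

>>> drive_tool(moves=[[0, 0, 2, 0, 0, 0, 1], [0, 0, 4, 0, 0, 0, 1], [0, 0, 6, 0, 0, 0, 1], [0, 0, 8, 0, 0, 0, 1], [0, 0, 10, 0, 0, 0, 1], [0, 0, 10, 0, 0, 0, 1]])

```text
t: 22.28
eef_pos: [0.5255, 0.2188, 0.3258]
ee_rot: [-3.141, -0.001, -1.62]
force: [-0.3, -0.4, 0.7]
width: 0.0004
```

>>> drive_tool(moves=[[0, 0, 2, 0, 0, 0, 1], [0, 0, 4, 0, 0, 0, 1], [0, 0, 6, 0, 0, 0, 1], [0, 0, 8, 0, 0, 0, 1], [0, 0, 10, 0, 0, 0, 1], [0, 0, 10, 0, 0, 0, 1]])

```text
t: 23.02
eef_pos: [0.5256, 0.2188, 0.3158]
ee_rot: [-3.141, -0.001, -1.62]
force: [0.3, 0.8, -1.0]
width: 0.0003
```

>>> drive_tool(moves=[[0, 0, 2, 0, 0, 0, 1], [0, 0, 4, 0, 0, 0, 1], [0, 0, 6, 0, 0, 0, 1], [0, 0, 8, 0, 0, 0, 1], [0, 0, 10, 0, 0, 0, 1], [0, 0, 10, 0, 0, 0, 1]])

```text
t: 23.78
eef_pos: [0.5262, 0.2188, 0.3062]
ee_rot: [-3.139, -0.001, -1.619]
force: [5.4, -3.1, -0.6]
width: 0.0005
```

>>> drive_tool(moves=[[0, 0, 1, 0, 0, 0, 1], [0, 0, 2, 0, 0, 0, 1], [0, 0, 3, 0, 0, 0, 1], [0, 0, 4, 0, 0, 0, 1], [0, 0, 4, 0, 0, 0, 1]])

```text
t: 24.4
eef_pos: [0.5256, 0.2189, 0.3021]
ee_rot: [-3.14, -0.001, -1.62]
force: [4.0, 0.2, 2.0]
width: 0.0005
```

>>> drive_tool(moves=[[0, 0, 1, 0, 0, 0, 1], [0, 0, 2, 0, 0, 0, 1], [0, 0, 3, 0, 0, 0, 1], [0, 0, 4, 0, 0, 0, 1], [0, 0, 4, 0, 0, 0, 1]])

```text
t: 25.02
eef_pos: [0.5255, 0.2187, 0.2979]
ee_rot: [-3.141, -0.001, -1.62]
force: [4.6, 0.0, 1.4]
width: 0.0009
```

>>> drive_tool(moves=[[0, 0, -8, 0, 0, 0, 1], [0, 0, -18, 0, 0, 0, 1], [0, 0, -28, 0, 0, 0, 1], [0, 0, -40, 0, 0, 0, 1], [0, 0, -52, 0, 0, 0, 1], [0, 0, -65, 0, 0, 0, 1], [0, 0, -90, 0, 0, 0, 1], [0, 0, -120, 0, 0, 0, 1], [0, 0, -150, 0, 0, 0, 1], [0, 0, -150, 0, 0, 0, 1], [0, 0, -150, 0, 0, 0, 1]])

```text
t: 26.4
eef_pos: [0.5249, 0.2188, 0.4479]
ee_rot: [-3.141, -0.001, -1.62]
force: [0.2, 0.6, -0.3]
width: 0.0005
```

Run:
```python
from h import *
s=get_state(); print(s["force"],s["eef_pos"],s["t"])
f=grab_frame("wrist"); g=grab_frame("scene")
for n,k in(("w",f),("s",g)):
    P=cloud(k); hsv=cv2.cvtColor(k["img"],cv2.COLOR_RGB2HSV); m=((hsv[...,0]<8)|(hsv[...,0]>172))&(hsv[...,1]>130)&(hsv[...,2]>70)
    k2,l,st,_=cv2.connectedComponentsWithStats(m.astype(np.uint8))
    for i in range(1,k2):
        if st[i,4]>40: q=P[l==i]; print(n,st[i],np.nanmedian(q,0).round(4),np.nanpercentile(q[:,2],[5,95]).round(4))
cv2.imwrite("pics/c5.png",np.hstack([cv2.resize(f["img"][130:290,160:400],(480,320)),cv2.resize(g["img"][100:420,130:500],(320,277))[:320].copy() if 0 else cv2.resize(g["img"][100:420,130:490],(320,320))])[:,:,::-1])
```

```text
[ 0.16945779  0.61366551 -0.311864  ] [0.52494006 0.218756   0.44785107] 26.4
w [ 242  189   73   35 2475] [0.5233 0.2196 0.1602] [0.1591 0.1613]
s [398 228  32  26 299] [0.5205 0.2176 0.1612] [0.1593 0.1633]
```

View pics/c5.png

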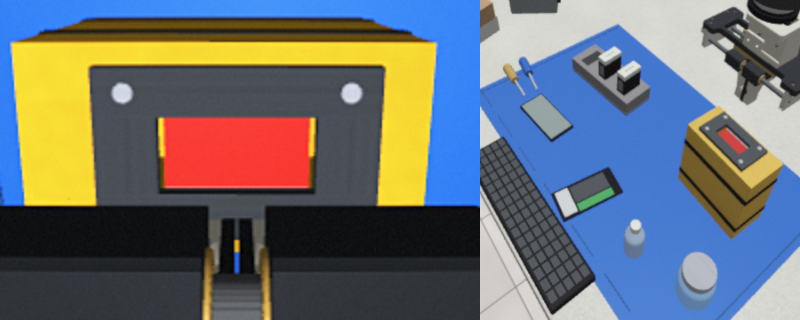

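The flap lies closed and level at z 0.160 m (wrist image, about 242–315 by 189–224 px). The red pack is gone from sight, both good packs are still in the rack, and the bystanders have not moved. I'm handing the job in.

```bash
python3 -c "
from station import job_done; print(job_done())"
```

```text
the job is handed in; nothing more can be done
None
```

The failed pack is inside the quarantine bin, and I handed the job in at about 26.5 s of the 67 s allowed. I gripped it across its 60 mm width and lined it up with the throat from a close wrist-camera view. I lowered it foot first in small steps, let go once the flap held it half-posted, then pushed it through with closed fingertips.

**Force:** the highest reading between steps while posting was about 8 N. There was no sign of the pack landing on the frame.

**Last checks:**
- The flap reads closed and level in both the wrist and scene views, at z about 0.160–0.161 m, the height it had at the start.
- No red band is visible outside the bin.
- The two white-banded packs are in the rack, and everything else on the bench looks unmoved.
- The arm is clear above the bin with force near zero.

**Not seen directly:** the pack can't be seen inside the bin. Force stayed near zero through most of the final push, so it probably slid down ahead of the fingertips. That it is past the flap is inferred from the fingertips reaching about 53 mm below the frame top and the flap closing flat afterwards.

No check failed or disagreed beyond 1–2 mm of calibration scatter.

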